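# Put the sharpening stone away in the carver's tool chest

## Robot

A 6-joint arm with a two-finger parallel gripper is mounted at the origin on the work surface. World frame = base frame: x ahead of the robot, y to its left, z up, the work surface at z = 0. Lengths are in m, angles in degrees, forces in N, time in s.
With the tool pointing down it reaches from about 0.375 to 0.75 m from the base axis. Payload 9 kg.
Tool frame: the origin (TCP) lies where the fingers leave the gripper's body, on its centre line; the fingertips stand 73 mm ahead of it and the grasp point (between the pads) lies 54 mm ahead of it (robot.tip_reach is the distance from the TCP to the fingertips, in m); z points along the fingers, y is the line along which they close (so a half turn about z gives the same grasp; the last joint's range is limited). The gripper opens to 85 mm and grips with 20 to 120 N. Pads are 22 mm wide; open, the fingers measure 114 mm over their backs; the gripper's body (76 mm by 85 mm) begins 54 mm behind the grasp point. The pads swing forward as they close: fully open they stand 13 mm farther back than shut.
Start: joints at [58.172, 5.964, 5.575, 89.605, 0, 77.527], TCP at [0.199, 0.566, 0.304] pointing down, gripper open.
Joint ranges: [-171.21, 171.21], [-48.23, 106.86], [-62.78, 66.21], [-105.2, 120.99], [-86.42, 89.51], [-180, 180]. Speed limits (degrees/s): [127.2, 127.2, 147.25, 180, 180, 180].

## Interface

Orientations are given as [roll, pitch, yaw] about the fixed x, y, z axes, in that order (R = Rz(yaw) Ry(pitch) Rx(roll)).
In Python, from plant import robot gives the robot as it stands. Calls block until the motion is done:
- robot.move_pose(position, orientation): joint-space move of the TCP to a pose.
- robot.line_to(position, vel=0.15, rotation=None, guard=None): straight line of the TCP; rotation=None keeps the orientation; vel is the mean speed in m/s. With guard (N) it stops when the force on the tool has changed by that much, and returns True; else False.
- robot.goto_joints(angles): joint-space move.
- robot.set_gripper(opening): finger opening in m; the grip force is fixed at half the most; returns when the fingers have stopped.
- robot.pause(seconds).
- robot.ik(position, orientation): joint angles nearest the present ones, or None.
- robot.observe(): the state.
- robot.grab_frame(name): name is "side" or "top"; returns the picture (384x512x3 uint8, blue, green, red); there is no depth.
- robot.get_calibration(name): a dict with "vertical_fov" (degrees; the focal length in pixels is half the picture's height over the tangent of half this angle, whatever the lens; pixels are square), "cx", "cy" (the principal point, pixels), "rvec" (rotation vector, rad) and "tvec" (3), from world to camera coordinates, as OpenCV has them. Camera axes: x right, y down, z forward; pixel columns grow to the right and rows downward; lengths in m; the calibration is good to about 2 mm. A picture is of the moment at which its call begins. get_calibration takes no time and is no camera call.
A pose or a line that the arm cannot do raises robot.IKError and nothing moves.
- robot.job_done(): hands the job in; it is judged then, once.
The state is a dict: "time": time; "q": joint angles; "qvel": joint speeds; "joint_torque": joint torques, N m; "tool_pos": TCP position; "tcp_rot": TCP orientation; "ft_force": force on the tool from outside, world axes, zero at the start; "torque": the same for the moment, N m; "gripper_width": finger opening in m; "gripper_force": force on a finger pad.
Only numpy, scipy, OpenCV 4.12 (cv2) and the standard library are available. Lean on these libraries where they do the work, as an engineer would, in place of code of your own. Each camera call takes 0.05 s, during which the arm holds its last target. There are 200 camera calls.

## Task

Put the sharpening stone away in the tool chest: raise the chest's lid by its handle until the folding stay goes taut and locks past straight, without straining the stay, and with the lid standing on the locked stay lay the stone flat in the tray, not dropping it. Then break the stay by pushing its knee back towards the hinge and lower the lid by hand until it is fully shut, not letting it slam. Leave the other tools and carvings where they are.

Things in the scene. Friction and masses are not known exactly. Their poses are not given: they have to be found in the camera images.
- chest: Wooden tool chest fixed to the bench, 190 deep (x), 320 wide (y), 118 high without lid, walls 10. Origin: centre of its underside; x away from the robot towards the hinge side, y left, z up. The lid is 190 deep, 12 thick, about 0.45 kg. At the chest's right end (y below -92 mm, behind a partition 88 high) is the narrow well of the folding stay: keep it clear.
- tray (a point): Centre of the floor of the tray in the chest, 50 above the chest's underside; the floor is 170 deep (x) and 242 wide (y), open above. A gouge lies along its rear side (x from 43 to 75 mm); the front, x from -85 to 40 mm of this point, is free. The shut lid clears things in the tray up to 65 high. Frame as the chest's.
- lid (a joint): Lid angle in rad: 0 shut, growing as the front edge rises. The stay goes taut somewhere between 1.28 and 1.65: set differently each time, to be found by feel. The hinge is stiff: with the stay broken the lid stays by itself above about 1.1 rad, but let go well below that it falls shut.
- lid_hinge (a point): The lid's hinge axis (along the chest's y) at the middle of the rear rim, 118 above the chest's underside. Its frame turns with the lid: x along the lid, from front edge to hinge; z out of the lid's outer face.
- handle (a point): Centre of the lid's handle: a round steel bar 12 thick, 84 long, parallel to the hinge, its centre 40 out from the lid's front edge on two end rods: 230 from the hinge axis along the lid and, lid shut, 6 above the axis. Can be pinched from above, fingers closing across the bar, with the lid shut or up; the bar may turn between the fingers. Frame turns with the lid.
- knee (a joint): Angle of the folding stay's knee in rad: about 0 (within 0.3) folded (lid shut), 2.67 arms in line (taut), 2.83 locked past straight on its stop. A light spring unfolds it: when the taut lid is eased down a few mm it snaps into the lock. Breaking takes about 3 N, rising to some 10 N as it folds; below about 2.1 it stays broken when let go, above that it may spring back.
- knee_roller (a point): Centre of the steel roller on the stay's knee, 20 in diameter, 30 long along the chest's y; two arms of 85 join it to the chest's side and the lid's underside. Locked, it is about 30 to 42 above the rim and 70 to 99 in front of the hinge, open from above and in front. To break the stay push it back and down at 45 degrees; after 25 to 40 mm the lid is down by some 0.1 rad.
- bush (a joint): Stretch of the springy rubber bush at the stay's foot, in m: 0 unloaded, plus when the stay is pulled, minus when pressed; 12 N on the stay per mm (roughly 5 N at the handle per mm when the lid is up). Stretched beyond 2 mm (9 N or so of needless lift at the handle) or pressed beyond 4 mm (18 N of push down on the locked lid) the stay is strained.
- stone: The sharpening stone: a grey stone on a pale wooden base, 130 long (its x), 46 wide (its y; the base, which reaches up to 18), 32 high in all, about 0.35 kg. Origin: centre of its underside.
- stone_mid (a point): Centre of the sharpening stone, half-way up (16 above its underside); x along its length.
- gouge_in: A carving gouge, wooden handle 105 long and 22 square, steel blade to 95 in front of the origin, 22 high. Origin on its underside where handle meets blade. Leave it where it is. This one lies in the chest's tray.
- gouge_a: A carving gouge, wooden handle 105 long and 22 square, steel blade to 95 in front of the origin, 22 high. Origin on its underside where handle meets blade. Leave it where it is. 
- gouge_b: A carving gouge, wooden handle 105 long and 22 square, steel blade to 95 in front of the origin, 22 high. Origin on its underside where handle meets blade. Leave it where it is. 
- gouge_c: A carving gouge, wooden handle 105 long and 22 square, steel blade to 95 in front of the origin, 22 high. Origin on its underside where handle meets blade. Leave it where it is. 
- panel: Carved wooden square 95 x 85 x 20, origin at the centre of its underside. Leave it.
- egg_stand: Small square wooden stand 70 wide holding a brown egg, 71 high, origin at the centre of its underside. Leave it.
- mallet: Round carver's mallet standing on its head, 90 in diameter, 236 high, origin at the centre of its underside. Leave it.
Mind the look-alikes: they are no part of the job. Leave any purple or turquoise look-alike of the stone alone.

How it is judged:
By the outcome, as a careful person would: the job done as asked, in the order asked, and still so for the second after the job is handed in, with the robot touching nothing.
It also fails if it takes over 72 s, if anything falls off the work surface, if the arm or the gripper's body presses on something with over 40 N, if the wrist force passes 120 N, or if a joint passes its speed limit or range.

## Working session

There is one attempt and no reset: what is moved stays moved. The work goes in short steps, each a Python script; the robot and the scene stay as the last script left them, time stands still between calls to the robot, and variables do not carry over. Pictures are saved under pics/ and viewed, at most 10 in all, crops included, and the job is handed in when it is done.

```bash
ls; mkdir -p pics; python3 - <<'E'
from plant import robot
import cv2
for n in("side","top"):
    cv2.imwrite(f"pics/{n}0.png",cv2.resize(robot.grab_frame(n),(800,600),interpolation=cv2.INTER_CUBIC)); print(robot.get_calibration(n))
print(robot.observe())
E
```

```text
pics
{'vertical_fov': 46.43044181581358, 'cx': 258.3539115655172, 'cy': 190.46554504736457, 'rvec': array([ 2.19684889, -0.53527615,  0.25819109]), 'tvec': array([-0.47423167,  0.20929823,  1.50192573])}
{'vertical_fov': 54.09512246184613, 'cx': 255.01784556165404, 'cy': 182.86102219729938, 'rvec': array([ 2.18162989, -2.13084695,  0.13568438]), 'tvec': array([-0.00928224,  0.53950892,  1.18607658])}
{'time': 0.1, 'q': array([5.81731990e+01, 5.99497255e+00, 5.53391451e+00, 8.96047688e+01,
       3.71202184e-04, 7.75268669e+01]), 'qvel': array([ 0.01040771,  0.00214755,  0.14806688, -0.00542707,  0.00633325,
        0.0527877 ]), 'joint_torque': array([ 5.29524637e-03, -5.58207321e+01,  5.04719532e+01,  1.31057360e-02,
       -2.98338427e-04,  1.97231526e-05]), 'tool_pos': array([0.19871868, 0.56592432, 0.30322538]), 'tcp_rot': array([-1.79935807e+02, -1.45798296e-02,  1.60646324e+02]), 'ft_force': array([0.34154401, 0.23592894, 0.23694574]), 'torque': array([ 0.00507881, -0.01046744, -0.07766242]), 'gripper_force': 0.0, 'gripper_width': 0.08556355278526878}
```

View pics/side0.png

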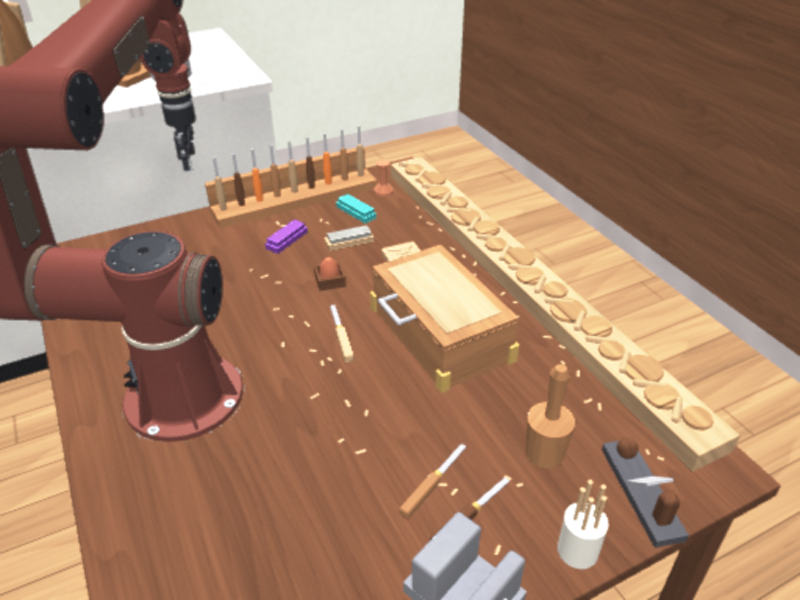

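View pics/top0.png

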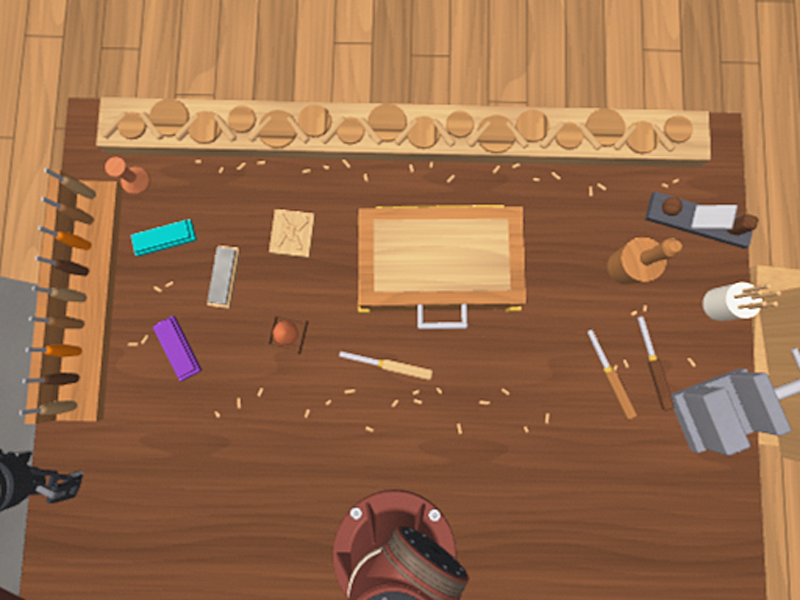

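The top view shows the shut chest lid, about (358,207)-(525,306), its handle bar at (442,325) and the grey stone on its pale base at (222,277). The look-alikes are turquoise (162,237) and purple (177,348).

```bash
cat > h.py <<'E'
from plant import robot
import numpy as np, cv2
from scipy.optimize import least_squares
from scipy.spatial.transform import Rotation as Rot
def cam(n):
    c=robot.get_calibration(n); f=192/np.tan(np.radians(c['vertical_fov']/2))
    return np.array([[f,0,c['cx']],[0,f,c['cy']],[0,0,1.]]),np.array(c['rvec']),np.array(c['tvec'])
def proj(n,P):
    K,r,t=cam(n); return cv2.projectPoints(np.array(P,float).reshape(-1,1,3),r,t,K,None)[0].reshape(-1,2)
def back(n,uv,z):
    K,r,t=cam(n); R=cv2.Rodrigues(r)[0]; C=-R.T@t
    d=(R.T@np.linalg.inv(K)@np.c_[np.array(uv,float).reshape(-1,2),np.ones(len(np.array(uv).reshape(-1,2)))].T).T
    return C+d*((z-C[2])/d[:,2])[:,None]
E
python3 - <<'E'
from h import *
np.set_printoptions(precision=4,suppress=True)
s=.64
L=back("top",np.array([(358,207),(523,207),(525,306),(358,306)])*s,.13); print("lid",L,L.mean(0))
L=back("side",np.array([(440,247),(518,320),(444,347),(374,272)])*s,.13); print("lid side",L,L.mean(0))
print("bar",back("top",np.array([(418,325),(466,325)])*s,.124+.004))
S=back("top",np.array([(216,247),(238,249),(230,307),(207,303)])*s,.018); print("stone",S,S.mean(0))
# colour segmentation of the stone's grey top
for n,roi,z in(("top",(200,240,245,312),.032),("side",(320,220,378,252),.032)):
    im=robot.grab_frame(n); a=[int(v*s) for v in roi]; c=im[a[1]:a[3],a[0]:a[2]].astype(int)
    m=((c.max(2)-c.min(2)<25)&(c.min(2)>90)).astype(np.uint8)
    k=max(cv2.findContours(m,cv2.RETR_EXTERNAL,cv2.CHAIN_APPROX_NONE)[0],key=cv2.contourArea)
    b=cv2.boxPoints(cv2.minAreaRect(k))+a[:2]; B=back(n,b,z); print(n,m.sum(),B,B.mean(0))
    cv2.imwrite(f"pics/c_{n}.png",im)
t=cv2.imread("pics/c_top.png")[120:225,120:350]; u=cv2.imread("pics/c_side.png")[120:250,200:350]
cv2.imwrite("pics/crop.png",np.vstack([cv2.resize(t[:,100:],(520,420),interpolation=2)[:300],cv2.resize(u,(520,450),interpolation=2)[:300]]))
E
```

```text
lid [[ 0.6798  0.0856  0.13  ]
 [ 0.6875 -0.2353  0.13  ]
 [ 0.4942 -0.2385  0.13  ]
 [ 0.4867  0.0794  0.13  ]] [ 0.5871 -0.0772  0.13  ]
lid side [[ 0.6703  0.0697  0.13  ]
 [ 0.6826 -0.2449  0.13  ]
 [ 0.4995 -0.2456  0.13  ]
 [ 0.4829  0.0515  0.13  ]] [ 0.5838 -0.0923  0.13  ]
bar [[ 0.4534 -0.0356  0.128 ]
 [ 0.4555 -0.1267  0.128 ]]
stone [[0.6152 0.3922 0.018 ]
 [0.612  0.3453 0.018 ]
 [0.4884 0.355  0.018 ]
 [0.4956 0.4036 0.018 ]] [0.5528 0.374  0.018 ]
top 422 [[0.4989 0.4    0.032 ]
 [0.6134 0.3876 0.032 ]
 [0.6075 0.3483 0.032 ]
 [0.4931 0.3611 0.032 ]] [0.5532 0.3743 0.032 ]
side 177 [[0.5002 0.3933 0.032 ]
 [0.6173 0.3791 0.032 ]
 [0.6009 0.3313 0.032 ]
 [0.4863 0.346  0.032 ]] [0.5512 0.3624 0.032 ]
```

```bash
python3 - <<'E'
from h import *
out=[]
th=np.radians(1.35);c0=np.array([.587,-.0775,0]);R=Rot.from_euler('z',th).as_matrix()
sy=np.radians(-5.9);sc=np.array([.553,.374,0]);SR=Rot.from_euler('z',sy).as_matrix()
def box(c,R,lx,ly,z): return [c+R@np.array([a*lx/2,b*ly/2,z]) for a,b in((1,1),(1,-1),(-1,-1),(-1,1))]
for n,(x0,y0,w,h) in(("top",(120,120,228,100)),("side",(200,115,140,138))):
    im=cv2.imread(f"pics/c_{n}.png"); f=800//w if n=="top" else 3
    big=cv2.resize(im[y0:y0+h,x0:x0+w],None,fx=f,fy=f,interpolation=2)
    for P in(box(c0,R,.19,.32,.13),box(c0,R,.19,.32,0),[c0+R@np.array([-.135,b,.124]) for b in(.042,-.042)],box(sc,SR,.13,.046,.018),box(sc,SR,.13,.046,0)):
        p=((proj(n,P)-[x0,y0]+.5)*f).astype(int); cv2.polylines(big,[p],True,(0,255,0),1)
    out.append(big)
w=max(o.shape[1] for o in out)
cv2.imwrite("pics/ov.png",out[0]); cv2.imwrite("pics/ov2.png",out[1])
big=np.zeros((600,800,3),np.uint8); big[:300,:684]=out[0]; 
s=cv2.resize(out[1],None,fx=.72,fy=.72); big[300:300+s.shape[0],:s.shape[1]]=s[:300]; cv2.imwrite("pics/ov.png",big)
E
```

```text
(no output)
```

View pics/ov.png

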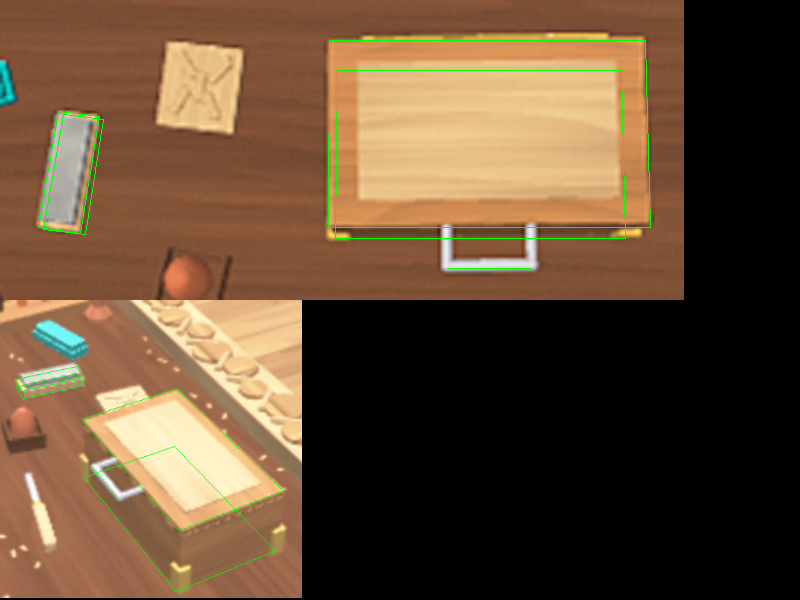

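The model overlay fits in both views: the chest is at about (0.588,-0.078) with yaw 1.35°, and the stone at (0.553,0.376) with yaw -5.9°. Next I grip the handle and cancel the grip offset using the force reading.

```bash
cat >> h.py <<'E'
np.set_printoptions(precision=4,suppress=True)
TH=np.radians(1.35); C0=np.array([.588,-.0775,0]); RC=Rot.from_euler('z',TH).as_matrix()
def W(x,y,z): return C0+RC@np.array([x,y,z])
def ft(n=5):
    a=[]
    for _ in range(n): a.append(robot.observe()['ft_force']); robot.pause(.01)
    return RC.T@np.mean(a,0)   # chest axes
def yaw_of(p,y):   # nearest of the two equivalent yaws
    q=robot.observe()['q']; best=None
    for k in(y,y-180,y+180):
        if abs(k)>180: continue
        s=robot.ik(p,[180,0,k])
        if s is not None and (best is None or abs(s[5]-q[5])<best[0]): best=(abs(s[5]-q[5]),k)
    return best[1]
E
python3 - <<'E'
from h import *
robot.set_gripper(.036)
b=W(-.134,0,.124); top=b+[0,0,.12]; y=yaw_of(top,91.35); print("yaw",y)
print([robot.ik(W(.095-.23*np.cos(a),0,.118+.054+.23*np.sin(a)+.006*np.cos(a)),[180,0,y]) is not None for a in np.arange(0,1.7,.15)])
robot.move_pose(top,[180,0,y]); print(robot.observe()['time'],ft())
print(robot.line_to(b+[0,0,.054],vel=.15,guard=6),ft(),robot.observe()['tool_pos'])
robot.set_gripper(0.0); o=robot.observe(); print(o['time'],o['gripper_width'],o['gripper_force'],ft(),o['tool_pos'])
E
```

```text
yaw 91.35
[True, True, True, True, True, True, True, True, True, True, True, True]
3.2083 [-0.0276 -0.0122  0.12  ]
False [ 0.0446 -0.122   0.4204] [ 0.4545 -0.0808  0.179 ]
4.2417 0.009967718368844579 58.501941561698914 [-6.8233  0.0629  7.8452] [ 0.4537 -0.0809  0.1792]
```

```bash
cat >> h.py <<'E'
def arm(a): # bar rel. hinge, radial d, tangent t (chest axes)
    d=np.array([-np.cos(a),0,np.sin(a)]); t=np.array([np.sin(a),0,np.cos(a)])
    return .23*d+.006*t,d,t
class Arc:
    def __init__(s,H,r=0.): s.H=np.array(H); s.r=r   # H: TCP-frame hinge, chest coords rel C0
    def go(s,a,vel=.08):
        v,d,t=arm(a); robot.line_to(W(*(s.H+v+s.r*d)),vel=vel)
        F=ft(3); s.r+=np.clip(5e-5*(F@d),-.0015,.0015); return F@t,F@d
E
python3 - <<'E'
from h import *
A=Arc([-.1345+.23,0,.118+.054+.001])
for a in list(np.arange(.0,1.2,.06)):
    ftn,fr=A.go(a,.12); print(f"{a:.2f} t{ftn:.1f} r{fr:.1f} off{A.r*1e3:.2f}",end=" | ")
o=robot.observe();print(o['time'],o['tool_pos'],o['gripper_width'],A.r)
E
```

```text
0.00 t1.9 r2.2 off0.11 | 0.06 t-2.1 r-0.5 off0.08 | 0.12 t-0.7 r1.1 off0.14 | 0.18 t-2.4 r0.4 off0.16 | 0.24 t-0.6 r2.8 off0.30 | 0.30 t-2.5 r2.2 off0.41 | 0.36 t-1.4 r5.0 off0.66 | 0.42 t0.0 r6.8 off1.00 | 0.48 t-1.4 r4.9 off1.25 | 0.54 t-0.9 r8.4 off1.67 | 0.60 t-0.1 r8.7 off2.10 | 0.66 t-1.6 r7.5 off2.48 | 0.72 t-0.9 r8.7 off2.92 | 0.78 t-0.0 r9.8 off3.41 | 0.84 t0.7 r9.6 off3.89 | 0.90 t-0.8 r8.7 off4.32 | 0.96 t-0.4 r9.2 off4.78 | 1.02 t0.8 r9.5 off5.26 | 1.08 t-1.0 r8.1 off5.66 | 1.14 t-0.6 r8.5 off6.09 | 10.1 [ 0.5906 -0.0764  0.3899] 0.009177885818512449 0.0060907661915528205
```

```bash
python3 - <<'E'
from h import *
A=Arc([-.1345+.23,0,.118+.054+.001],.0061)
for i in range(6):
    r=A.r; x=A.go(1.14,.1); print("%.1f %.1f r%.2f"%(x[0],x[1],r*1e3),ft(),robot.observe()['tool_pos'])
    A.r=r+.001
o=robot.observe();print(o['time'])
cv2.imwrite("pics/s1.png",cv2.resize(robot.grab_frame("side")[60:300,150:410],None,fx=2.2,fy=2.2,interpolation=2))
E
```

```text
-0.7 4.8 r6.10 [-2.4799  5.3729  3.9985] [ 0.5902 -0.0764  0.3897]
0.2 -0.8 r7.10 [ 0.5321  5.0516 -1.4629] [ 0.59   -0.0765  0.3897]
-0.7 -7.4 r8.10 [ 2.597   4.725  -6.9121] [ 0.5898 -0.0765  0.3896]
-0.9 -13.3 r9.10 [  5.2844   4.5068 -12.166 ] [ 0.5896 -0.0766  0.3896]
0.1 -20.0 r10.10 [  7.7988   3.7899 -17.9765] [ 0.5894 -0.0766  0.3895]
-0.3 -25.9 r11.10 [ 10.5175   3.8909 -23.1713] [ 0.5892 -0.0766  0.3894]
12.0
```

View pics/s1.png

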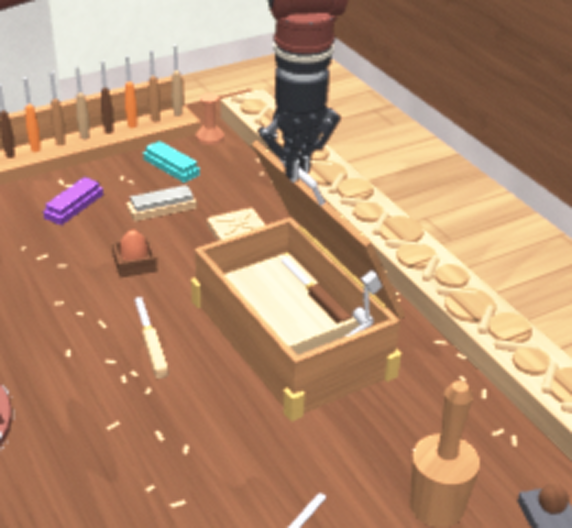

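Zero radial force needs about 7 mm of extra height, so I shift the hinge model by that. Now I feel for the taut stay in small steps.

```bash
sed -i 's/5e-5\*/1e-4*/' h.py; python3 - <<'E'
from h import *
A=Arc([.0955,0,.173+.0077],0)
a=1.13; log=[]
while a<1.7:
    step=.02 if a<1.2 else .007
    x=A.go(a,.06); log.append((a,)+x)
    if a>1.2:
        base=np.median([l[1] for l in log[-14:-3]]) if len(log)>6 else -.5
        if x[0]<base-3.5: break
    a+=step
for l in log[::4]+log[-6:]: print("%.3f t%.1f r%.1f"%l,end=" | ")
o=robot.observe();print("\n",o['time'],a,A.r,o['tool_pos'],o['gripper_width'],ft())
open("st","w").write(f"{a} {A.r}")
E
```

```text
1.130 t-3.2 r-0.0 | 1.210 t-0.9 r0.9 | 1.238 t-2.4 r0.3 | 1.266 t-1.2 r1.7 | 1.294 t-1.6 r-0.3 | 1.322 t-2.4 r0.5 | 1.350 t-1.8 r0.9 | 1.378 t-1.3 r0.6 | 1.406 t-1.8 r0.2 | 1.434 t-1.4 r1.7 | 1.462 t-1.1 r-0.3 | 1.490 t-1.4 r0.4 | 1.518 t-0.6 r1.6 | 1.546 t0.1 r0.7 | 1.574 t-3.0 r0.7 | 1.546 t0.1 r0.7 | 1.553 t0.3 r-0.1 | 1.560 t0.4 r0.0 | 1.567 t-1.2 r0.2 | 1.574 t-3.0 r0.7 | 1.581 t-4.3 r0.8 | 
 28.0 1.5809999999999944 0.0023112023086737095 [ 0.6915 -0.0733  0.4118] 0.009056981835612639 [-4.1877  8.7162  0.7274]
```

```bash
python3 - <<'E'
from h import *
a,r=map(float,open("st").read().split()); A=Arc([.0955,0,.1807],r)
for d in(.018,.028,.038,.046,.054,.062):
    x=A.go(a-d,.06); print("%.3f t%.1f r%.1f"%((a-d,)+x),end=" | ")
    if x[0]>4.5: break
o=robot.observe();print("\n",o['time'],A.r,o['tool_pos'])
open("st","w").write(f"{a-d} {A.r}")
cv2.imwrite("pics/t2.png",cv2.resize(robot.grab_frame("side")[140:260,220:360],None,fx=4,fy=4,interpolation=2))
E
```

```text
1.563 t-1.0 r-0.7 | 1.553 t0.9 r-0.7 | 1.543 t2.8 r-1.0 | 1.535 t5.1 r-0.9 | 
 29.1417 0.0019707976774567173 [ 0.6821 -0.0736  0.412 ]
```

View pics/t2.png

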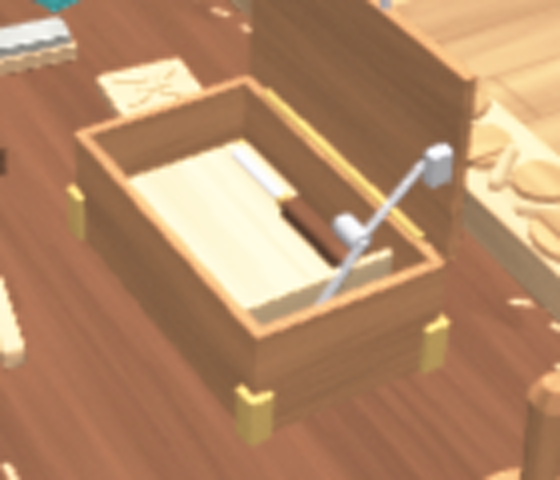

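The lid is locked: the stay looks straight, with the roller at crop (350,230), and the handle resists being pushed down. I release the handle and fetch the stone.

```bash
python3 - <<'E'
from h import *
a,r=map(float,open("st").read().split()); A=Arc([.0955,0,.1807],r)
A.go(1.553,.06); robot.set_gripper(.055)
p=robot.observe()['tool_pos']; robot.line_to(p+[0,0,.04],vel=.2)
robot.line_to([.5,.06,.43],vel=.4)
s=np.array([.553,.376,.13]); y=yaw_of(s,-5.9); print("yaw",y,robot.observe()['time'])
robot.move_pose(s,[180,0,y]); robot.set_gripper(.066)
g=robot.line_to([.553,.376,.0745],vel=.12,guard=6); print(g,robot.observe()['tool_pos'],ft())
robot.set_gripper(0); o=robot.observe(); print(o['gripper_width'],o['gripper_force'],ft(),o['tool_pos'])
robot.line_to([.553,.376,.22],vel=.25); o=robot.observe(); print(o['time'],o['gripper_width'],o['gripper_force'],ft())
t,u=robot.grab_frame("top"),robot.grab_frame("side")
cv2.imwrite("pics/t3.png",np.hstack([cv2.resize(t[100:240,100:350],None,fx=2,fy=2,interpolation=2),cv2.resize(u[100:240,200:350],None,fx=2,fy=2,interpolation=2)]))
E
```

```text
yaw 174.1 31.8333
False [0.5531 0.3761 0.0749] [-0.1039 -0.1993  0.7984]
0.044217990039279446 63.54079484939575 [-0.3879 -1.2005  5.7972] [0.5539 0.3763 0.0762]
35.4583 0.04442533632334983 62.5492787361145 [-0.4271  0.0263 -4.3971]
```

View pics/t3.png

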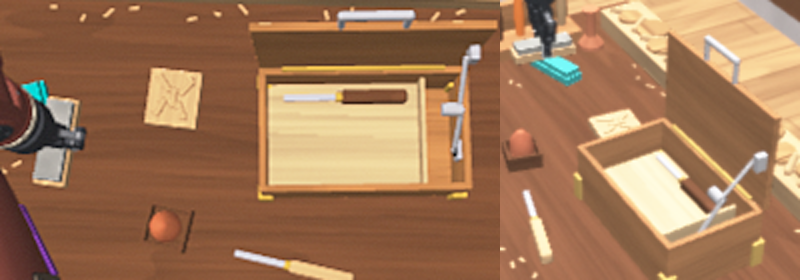

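```bash
python3 - <<'E'
from h import *
P=[]
for n in("top","side"):
    K,r,t=cam(n); P.append(K@np.c_[cv2.Rodrigues(r)[0],t])
X=cv2.triangulatePoints(P[0],P[1],np.array([326.5,154.]),np.array([307.5,197.5])).ravel(); X=X[:3]/X[3]
print("roller",X,"chest",RC.T@(X-C0),proj("top",X),proj("side",X))
x=(-.03,.029); o0=W(*x,.23); y=yaw_of(o0,91.35)
robot.move_pose(o0,[180,0,y]); robot.line_to(W(*x,.136),vel=.25); f0=ft(3)
g=robot.line_to(W(*x,.1245),vel=.04,guard=4); print(g,f0,ft(3),robot.observe()['tool_pos'])
robot.set_gripper(.060); print(robot.observe()['gripper_width'])
robot.line_to(W(*x,.25),vel=.25); print(robot.observe()['time'])
for ti in(30,45,60):
  for roll in (180,):
    for yy in(0,90,-90,180):
        d=np.array([np.cos(np.radians(ti)),0,-np.sin(np.radians(ti))])
E
```

```text
roller [ 0.6127 -0.2041  0.1587] chest [ 0.0217 -0.1272  0.1587] [[326.2705 154.5231]] [[307.849  197.4103]]
True [ 1.1214  0.9014 -3.3116] [ 5.8202 -0.0105 -4.0133] [ 0.5583 -0.0487  0.1323]
0.06001117781315523
38.8833
```

The guard tripped on a sideways force a few mm above the floor, so I check how the stone lies.

```bash
python3 - <<'E'
from h import *
t,u=robot.grab_frame("top"),robot.grab_frame("side")
cv2.imwrite("pics/t4.png",np.hstack([cv2.resize(t[120:220,220:350],None,fx=3,fy=3,interpolation=2),cv2.resize(u[130:230,220:350],None,fx=3,fy=3,interpolation=2)]))
def pose(roll,pit,yaw): return [roll,pit,yaw]
# tilted push poses: tool z along (cos,0,-sin) of chest
for e in(35,45,60):
    z=RC@np.array([np.cos(np.radians(e)),0,-np.sin(np.radians(e))]); yv=RC@np.array([0,1.,0])
    for s in(1,-1):
        M=np.c_[np.cross(s*yv,z),s*yv,z]; rpy=Rot.from_matrix(M).as_euler('xyz',degrees=True)
        for al in(-.10,0.03):
            p=W(.0217,-.1272,.1587)+z*(al-.073); q=robot.ik(p,rpy); print(e,s,al,rpy,None if q is None else q.round(0))
print(robot.observe()['tool_pos'],robot.observe()['q'])
E
```

```text
35 1 -0.1 [ 180.     55.   -178.65] None
35 1 0.03 [ 180.     55.   -178.65] [-45. -38. -58.  25.  37. -31.]
35 -1 -0.1 [180.   -55.     1.35] None
35 -1 0.03 [180.   -55.     1.35] [-45. -38. -58.  25.  37. 149.]
45 1 -0.1 [ 180.     45.   -178.65] None
45 1 0.03 [ 180.     45.   -178.65] [-43. -30. -48.  37.  29. -34.]
45 -1 -0.1 [180.   -45.     1.35] None
45 -1 0.03 [180.   -45.     1.35] [-43. -30. -48.  37.  29. 146.]
60 1 -0.1 [ 180.     30.   -178.65] [-43. -29. -29.  68.  21. -41.]
60 1 0.03 [ 180.     30.   -178.65] [-38. -17. -32.  51.  18. -35.]
60 -1 -0.1 [180.   -30.     1.35] [-43. -29. -29.  68.  21. 139.]
60 -1 0.03 [180.   -30.     1.35] [-38. -17. -32.  51.  18. 145.]
[ 0.5568 -0.049   0.2486] [-18.4338  -1.2921  -7.6015  83.8167   0.0085  70.1592]
```

View pics/t4.png

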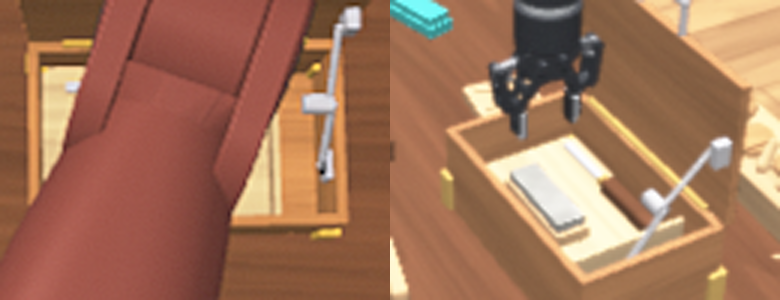

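The stone lies flat in the tray, clear of the gouge. Now I break the stay with closed fingers pitched 60° down, following the roller's arc.

```bash
python3 - <<'E'
from h import *
e=np.radians(60); z=np.array([np.cos(e),0,-np.sin(e)]); rpy=[180,-30,1.35]
R0=np.array([.0217,-.1272,.1587]); F=R0-.085*np.array([.7071,0,.7071])
def tip(phi,gap): 
    R=F+.085*np.array([np.cos(phi),0,np.sin(phi)]); return W(*(R-(.010+.073+gap)*z))
robot.set_gripper(0.0)
robot.move_pose(tip(np.radians(45),.035),rpy); f0=ft(3)
robot.line_to(tip(np.radians(45),.006),vel=.15)
for ph in(43,39,35,31,27,23,19):
    robot.line_to(tip(np.radians(ph),0.),vel=.06); print(ph,ft(2)-f0,end=" | ")
u=robot.grab_frame("side")
robot.line_to(tip(np.radians(40),.045),vel=.25); print(robot.observe()['time'])
v=robot.grab_frame("side");t=robot.grab_frame("top"); cv2.imwrite("pics/top5.png",t)
cv2.imwrite("pics/t5.png",np.hstack([cv2.resize(x[80:240,220:350],None,fx=2,fy=2,interpolation=2) for x in(u,v)]+[cv2.resize(t[100:220,230:350],None,fx=2,fy=2.667,interpolation=2)]))
E
```

```text
43 [-0.9223  0.0006  0.9612] | 39 [-0.8611  0.3404  0.8517] | 35 [-1.1324  0.046   0.8712] | 31 [-1.0854 -0.9022 -0.3345] | 27 [-0.0316  0.7401 -0.1888] | 23 [-0.0254  0.0303  0.328 ] | 19 [ 0.0728 -0.3647 -1.1502] | 43.5083
```

View pics/t5.png

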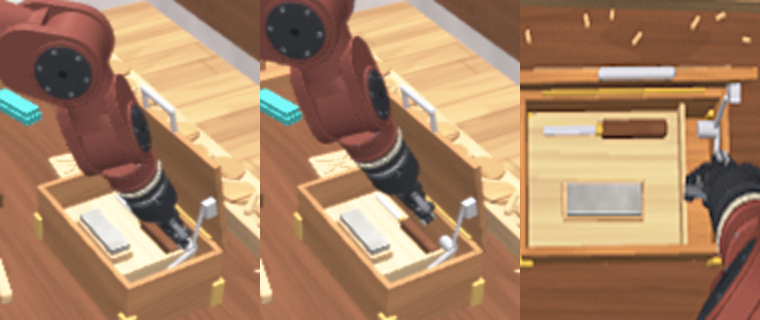

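```bash
python3 - <<'E'
from h import *
P=[]
for n in("top","side"):
    K,r,t=cam(n); P.append(K@np.c_[cv2.Rodrigues(r)[0],t])
def tri(a,b):
    X=cv2.triangulatePoints(P[0],P[1],np.array(a,float),np.array(b,float)).ravel(); X=X[:3]/X[3]; return RC.T@(X-C0)
print("roller",tri((324,148),(313,201)))
print("bar L/R",tri((230+599-520-39.5,100+73/2.667),(220+142/2-130+0,80+92/2)) )
t=robot.grab_frame("top");u=robot.grab_frame("side")
for a in(1.30,1.36,1.42,1.48,1.54):
    v,_,_=arm(a); pts=[W(*(np.array([.0955,y,.118+.003])+v)) for y in(.042,-.042)]; print(a,proj("top",pts).round(1).tolist(),proj("side",pts).round(1).tolist())
big=np.hstack([cv2.resize(t[110:170,250:350],None,fx=4,fy=4,interpolation=2),cv2.resize(u[110:210,260:355],None,fx=4,fy=4,interpolation=2)[:240]]); 
a_=cv2.resize(t[110:170,250:350],None,fx=4,fy=4,interpolation=2); b_=cv2.resize(u[115:215,255:355],None,fx=4,fy=4,interpolation=2)
c=np.zeros((400,800,3),np.uint8); c[:240,:400]=a_; c[:,400:]=b_; cv2.imwrite("pics/t6.png",c)
E
```

```text
roller [ 0.0464 -0.1256  0.1322]
bar L/R [-0.217   0.0598  0.5134]
1.3 [[271.5, 132.1], [305.7, 132.2]] [[288.0, 124.3], [301.8, 136.1]]
1.36 [[271.5, 126.5], [305.8, 126.5]] [[291.5, 122.5], [305.4, 134.2]]
1.42 [[271.5, 120.8], [305.8, 120.8]] [[295.0, 120.9], [309.0, 132.6]]
1.48 [[271.5, 115.2], [305.8, 115.2]] [[298.5, 119.6], [312.6, 131.1]]
1.54 [[271.5, 109.7], [305.7, 109.7]] [[301.9, 118.5], [316.2, 129.9]]
```

View pics/t6.png

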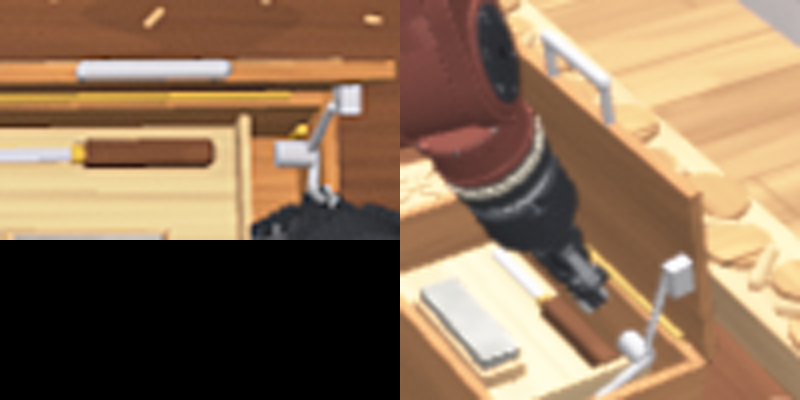

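The stay is broken and holding: the roller has moved about 36 mm to chest (46,-126,132) mm. The bar at top view row 127 puts the lid at about 1.355 rad. I regrip the handle and lower the lid.

```bash
python3 - <<'E'
from h import *
a=1.355; H=np.array([.0955,0,.176]); v,_,_=arm(a)
p=W(-.06,-.06,.42); robot.move_pose(p,[180,0,91.35]); robot.set_gripper(.05)
g=W(*(H+v)); robot.line_to(g+[0,0,.05],vel=.35); print(robot.line_to(g,vel=.15,guard=8),ft(2))
robot.set_gripper(0); o=robot.observe(); print(o['time'],o['gripper_width'],ft(2),o['tool_pos'])
A=Arc(H); 
for a in np.r_[np.arange(1.32,.05,-.07),.03]:
    x=A.go(a,.12); print(f"{a:.2f} t{x[0]:.1f} r{x[1]:.1f}",end=" | ")
    if abs(x[0])>25 or abs(x[1])>35: print("STOP"); break
o=robot.observe(); print("\n",o['time'],o['tool_pos'],A.r,o['gripper_width'])
open("st","w").write(f"{a} {A.r}")
E
```

```text
False [ 0.3714 -0.1569  1.309 ]
47.1917 0.009578136233094814 [-1.0051 -0.3192  5.3574] [ 0.6402 -0.0764  0.4031]
1.32 t0.5 r7.8 | 1.25 t-0.6 r7.2 | 1.18 t-0.5 r6.5 | 1.11 t1.1 r1.3 | 1.04 t0.4 r-3.5 | 0.97 t-0.5 r2.1 | 0.90 t-0.6 r2.2 | 0.83 t0.7 r-0.9 | 0.76 t0.5 r1.8 | 0.69 t-0.6 r2.0 | 0.62 t-0.9 r0.5 | 0.55 t-1.6 r0.5 | 0.48 t-0.1 r-1.5 | 0.41 t-0.7 r-4.1 | 0.34 t-1.4 r-4.5 | 0.27 t-2.1 r-2.5 | 0.20 t-0.4 r-1.3 | 0.13 t-1.3 r-1.8 | 0.06 t-2.0 r-2.5 | 0.03 t-1.3 r-1.3 | 
 53.3083 [ 0.4539 -0.082   0.1891] 0.0007772100458384051 0.0093785552818585
```

```bash
python3 - <<'E'
from h import *
p=robot.observe()['tool_pos']; f0=ft(3)
g=robot.line_to(p-[0,0,.022],vel=.03,guard=9); f1=ft(3); o=robot.observe(); print(g,f0,f1,o['tool_pos'],o['time'])
u=robot.grab_frame("side"); cv2.imwrite("pics/t7.png",cv2.resize(u[130:250,210:350],None,fx=4,fy=4,interpolation=2))
E
```

```text
True [  1.2234 -10.4277  -1.2279] [ 1.3871 -0.4358  0.8035] [ 0.4537 -0.0821  0.1844] 53.7083
```

View pics/t7.png

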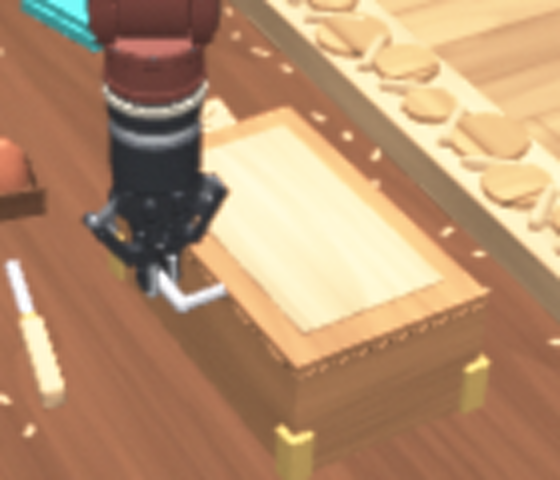

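The lid is almost shut, but the guard tripped on the released sideways load. I go on down in small steps, judging by vertical force only.

```bash
python3 - <<'E'
from h import *
p=robot.observe()['tool_pos'].copy(); z=p[2]
for i in range(12):
    z-=.0015; robot.line_to([p[0],p[1],z],vel=.03); f=ft(2); print("%.4f %.1f"%(robot.observe()['tool_pos'][2],f[2]),end=" | ")
    if f[2]>12: break
o=robot.observe(); print(o['time'],o['tool_pos'])
E
```

```text
0.1843 14.3 | 54.025 [ 0.4538 -0.082   0.1843]
```

```bash
python3 - <<'E'
from h import *
p=robot.observe()['tool_pos'].copy()
robot.set_gripper(.036); robot.line_to(p+[0,0,.10],vel=.15); robot.move_pose([.40,.25,.30],[180,0,91.35]); robot.pause(.3)
a=cv2.imread("pics/c_top.png").astype(np.float32).mean(2); b=robot.grab_frame("top").astype(np.float32).mean(2)
s=(slice(125,205),slice(222,345)); print(cv2.phaseCorrelate(a[s],b[s]),np.abs(a[s]-b[s]).mean(),np.percentile(np.abs(a[s]-b[s]),99))
a=cv2.imread("pics/c_side.png").astype(np.float32).mean(2); b=robot.grab_frame("side").astype(np.float32).mean(2)
s=(slice(150,250),slice(275,335)); print(np.abs(a[s]-b[s]).mean(),np.percentile(np.abs(a[s]-b[s]),99)); o=robot.observe(); print(o['time'],ft())
E
```

```text
((0.5314643314290564, -0.014726469056888902), 0.9900330143928527) 3.7728992 6.6666718
1.5721667 3.3333359
56.9 [-0.0028  0.3084  0.1717]
```

```bash
python3 -c "
from plant import robot
print(robot.job_done())"
```

```text
the job is handed in; nothing more can be done
None
```

I handed the job in at about 57 s of the 72 s: the stay locked, the stone went flat into the tray, the stay was broken, and the lid was lowered by hand and is fully shut; the one flaw is that I let go of the stone an estimated 6 mm above the tray floor, so it dropped that far and may be judged as dropped.

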